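Make up a sketching kit and an inking kit

TASK

Make up two drawing kits from the things on the bench. Green tray: the red eraser lying flat in the narrow compartment and the tape roll lying flat in the wide one; yellow tray: the ink jar upright in the middle compartment, with the white eraser lying flat in one of the outer compartments and the orange sharpener standing upright in the other. Leave the mug and the glass pen case where they are.

Things in the scene. Friction and masses are not known exactly. Their poses are not given: they have to be found in the camera images.
- green_tray: open shallow tray, green plastic, fixed to the bench (it does not slide). Outside 130 x 174 x 10 mm high; walls and dividers 4 mm thick and 10 mm high, floor 3 mm thick. Origin: centre of its underside; x along its 130 mm side, y along its 174 mm side, z up. One divider, parallel to x, makes two compartments, each 122 mm long along x: the narrow one is 70 mm wide, its middle at y = +48 mm; the wide one is 92 mm wide, its middle at y = -37 mm.
- yellow_tray: open shallow tray, yellow plastic, fixed to the bench (it does not slide). Outside 130 x 208 x 10 mm high; walls and dividers 4 mm thick and 10 mm high, floor 3 mm thick. Origin: centre of its underside; x along its 130 mm side, y along its 208 mm side, z up. Two dividers, parallel to x, make three equal compartments, each 122 mm long along x and 64 mm wide, their middles at y = -68, 0 and +68 mm.
- red_eraser: red block eraser with a darker red sleeve, 58 x 24 x 24 mm (x, y, z), lying flat on the bench. Origin: centre of its underside; x along its length, z up.
- tape_roll: roll of tan masking tape, rigid, lying flat: outer diameter 56 mm, hole 38 mm, 24 mm high. Origin: centre of its underside, z up along its axis.
- ink_jar: small dark-blue round ink jar, closed, with a black screw cap, standing: body 42 mm in diameter up to 32 mm height, cap 34 mm in diameter from 36 to 48 mm height. Origin: centre of its underside, z up.
- white_eraser: white block eraser with a blue sleeve, 48 x 22 x 22 mm (x, y, z), lying flat on the bench. Origin: centre of its underside; x along its length, z up.
- sharpener: orange round drum pencil sharpener with a brown band, standing: 36 mm in diameter, 36 mm high. Origin: centre of its underside, z up.
- mug: aluminium mug at the back of the stock, about 76 mm across and 85 mm high, with a handle; only to be left alone. Origin: centre of its underside.
- pen_case: clear glass fountain pen case with brass ends, 28 x 150 x 22 mm (x, y, z), lying at the back; only to be left alone. Origin: centre of its underside.
Not all that is in view belongs to the job. Of the things shaped like the white_eraser, the white one is meant.

How it is judged:
By the outcome, as a careful person would: the job done as asked, in the order asked, and still so for the second after the job is handed in, with the robot touching nothing.
It also fails if it takes over 120 s, if anything falls off the work surface, if the arm or the gripper's body presses on something with over 40 N, if the wrist force passes 120 N, or if a joint passes its speed limit or range.

ROBOT

A 6-joint arm with a two-finger parallel gripper is mounted at the origin on the work surface. World frame = base frame: x ahead of the robot, y to its left, z up, the work surface at z = 0. Lengths are in mm, angles in rad, forces in N, time in s.
With the tool pointing down it reaches from about 325 to 850 mm from the base axis. Payload 15.5 kg.
Tool frame: the origin (TCP) lies at the very end of the fingers, on their centre line; the grasp point (between the pads) lies env.grip_point_offset behind it (env.grip_point_offset is the distance from the TCP to the grasp point, in mm); z points along the fingers, y is the direction in which the jaws open and shut (so a half turn about z gives the same grasp; the last joint's range is limited). The gripper opens to 91 mm and grips with 3 to 60 N. Pads are 32 mm wide; open, the fingers measure 118 mm over their backs; the gripper's body (76 mm by 178 mm) begins 60 mm behind the grasp point.
Start: joints at [-1.409, 0.494, 1.345, -0, 1.302, -0.096], TCP at [159.347, -604.347, 213.915] pointing down, gripper open.
Joint ranges: [-2.91, 2.91], [-0.82, 2.16], [0.22, 2.67], [-1.22, 4.37], [0.12, 2.79], [-3.08, 3.08]. Speed limits (rad/s): [1.89, 1.89, 2.57, 3.01, 3.01, 3.01].

INTERFACE

Orientations are given as a unit quaternion [w, x, y, z].
In Python, from bench import telemetry, cams, env gives the robot as it stands.
- The arm moves only by the tool drive_tool, never from a script. Its argument "steps" is a list of rows, each a list of 5 numbers: the finger opening in cm, from 0 to 9.12, then the shift along the tool's x, y, z in cm, then the turn about the tool's z in degrees. A call has 1 to 12 rows; each row is the pose to reach, as a shift and turn from the pose commanded when the call began, along the tool's axes at that moment; what a row does not reach only later rows make up. A row lasts 1/8 s, in which the tool goes at most 62.5 mm and 10.7 degrees, less where a joint would pass 70% of its speed; a pose out of reach is approached as far as the arm can. A call with a gripper value outside its range is refused whole. The fingers move at their own pace and stop on an object; "squeeze" is the grip in N (left out, the last holds). Time passes only in rows, so rows that repeat a pose let the fingers close. It gives the time, the measured TCP pose, the force and the opening at its end, in the units of the state.
- telemetry.observe(): the state, without advancing time (a new reading comes with each control period).
- cams.get_image(name): name is "scene" or "side" or "wrist"; returns a dict with "pixels" (400x640x3 uint8, red, green, blue), "camera_matrix" (3x3 intrinsics, pixels), "world_from_camera" (4x4, takes a point from camera to world coordinates). Camera axes: x right, y up, looking along -z (the intrinsics and any distortion apply to the point x, -y, -z); pixel columns grow to the right and rows downward; lengths in mm; the calibration is good to about 2 mm. A picture is of the moment at which its call begins. There is no depth.
- env.job_done(): hands the job in, once; it reports no verdict.
The state is a dict: "clock": time; "joint_pos": joint angles; "qvel": joint speeds; "tau": joint torques, N m; "tool_pos": TCP position; "ee_rot": TCP orientation; "wrist_force": force on the tool from outside, world axes, zero at the start; "torque": the same for the moment, N m; "gripper_width": finger opening in mm.
Only numpy, scipy, OpenCV 4.12 (cv2) and the standard library are available. Lean on these libraries where they do the work, as an engineer would, in place of code of your own. Each camera call takes 0.05 s, during which the arm holds its last target.

## Working session

There is one attempt and no reset: what is moved stays moved. The work goes in short steps, Python scripts to look and compute and a tool call to move; the robot and the scene stay as the last step left them, time stands still between calls to the robot, and variables do not carry over. Pictures are saved under pics/ and viewed, and the job is handed in when it is done.

Besides the shell and the picture viewer there is one more tool, called after "Request:" in YAML: its name, and indented under it one key for each argument. drive_tool: Moves the arm, as the interface text tells. Its arguments: {"type":"object","properties":{"steps":{"type":"array"},"squeeze":{"type":"number"}},"required":["steps"]}

```bash
mkdir -p pics; ls
python3 - <<'E'
from bench import telemetry, cams, env
import cv2, numpy as np
print(env.grip_point_offset)
s=telemetry.observe(); print({k:np.round(v,3).tolist() for k,v in s.items()})
for n in ["scene","side","wrist"]:
    d=cams.get_image(n); cv2.imwrite(f"pics/{n}0.png",d["pixels"][:,:,::-1]); print(n,np.round(d["camera_matrix"],1).tolist(),np.round(d["world_from_camera"],3).tolist(), [k for k in d])
E
```

```text
pics
18.8
{'clock': 0.0, 'joint_pos': [-1.408, 0.494, 1.346, -0.0, 1.302, -0.096], 'qvel': [-0.0, 0.001, -0.001, -0.0, 0.001, 0.001], 'tau': [-0.006, -87.883, -38.186, 0.07, 0.053, 0.0], 'tool_pos': [159.279, -603.947, 213.292], 'ee_rot': [-0.001, 0.992, 0.129, -0.0], 'wrist_force': [-0.425, 0.016, -0.553], 'torque': [-0.029, 0.006, 0.029], 'gripper_width': 91.153}
scene [[367.2, 0.0, 315.2], [0.0, 367.2, 202.8], [0.0, 0.0, 1.0]] [[0.373, -0.607, 0.702, 1092.385], [0.928, 0.257, -0.271, -192.304], [-0.016, 0.752, 0.659, 521.99], [0.0, 0.0, 0.0, 1.0]] ['pixels', 'camera_matrix', 'world_from_camera']
side [[479.1, 0.0, 327.1], [0.0, 479.1, 197.8], [0.0, 0.0, 1.0]] [[-0.731, 0.384, -0.564, 6.716], [-0.683, -0.395, 0.615, 608.805], [0.013, 0.834, 0.551, 606.342], [0.0, 0.0, 0.0, 1.0]] ['pixels', 'camera_matrix', 'world_from_camera']
wrist [[308.3, 0.0, 320.8], [0.0, 308.3, 200.0], [0.0, 0.0, 1.0]] [[0.255, 0.926, 0.278, 236.767], [-0.967, 0.245, 0.072, -582.92], [-0.001, -0.287, 0.958, 384.061], [0.0, 0.0, 0.0, 1.0]] ['pixels', 'camera_matrix', 'world_from_camera']
```

View pics/scene0.png

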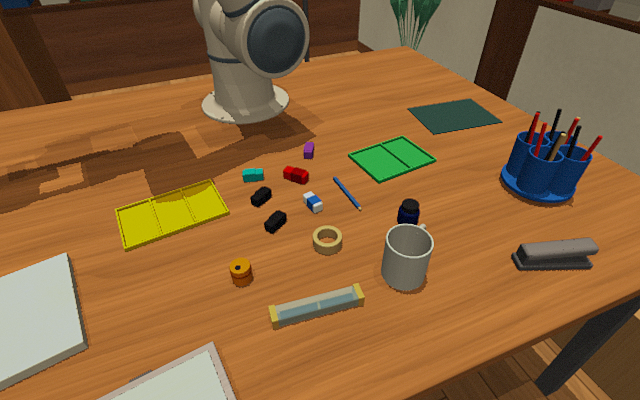

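View pics/side0.png

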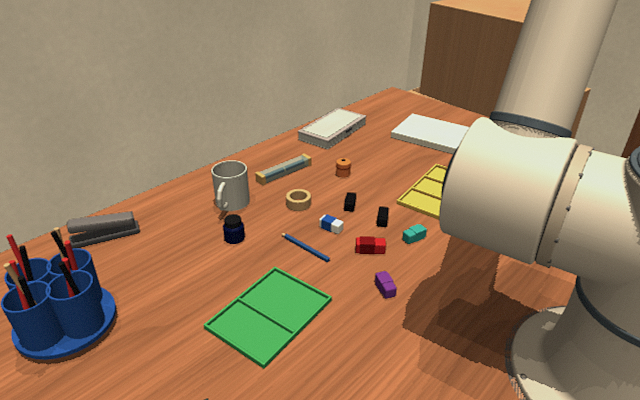

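View pics/wrist0.png

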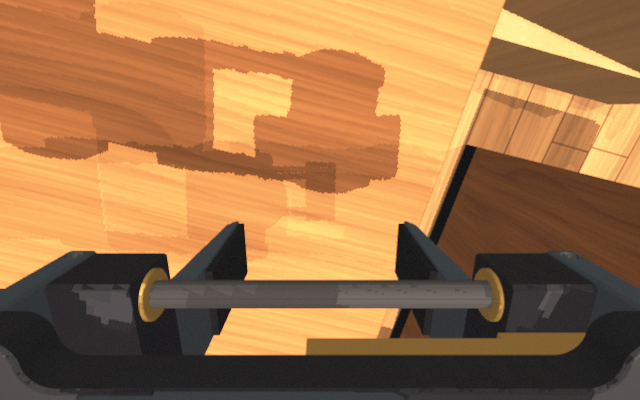

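Run:
```python
import cv2
a=cv2.imread("pics/scene0.png")[130:310,110:440]; cv2.imwrite("pics/scene0c.png",cv2.resize(a,(792,432),interpolation=cv2.INTER_CUBIC))
a=cv2.imread("pics/side0.png")[150:365,195:465]; cv2.imwrite("pics/side0c.png",cv2.resize(a,(750,597),interpolation=cv2.INTER_CUBIC))
```

```text
(no output)
```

View pics/scene0c.png

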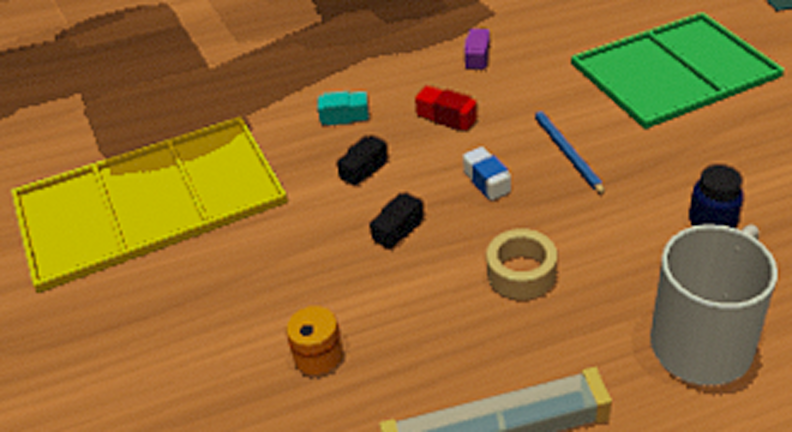

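View pics/side0c.png

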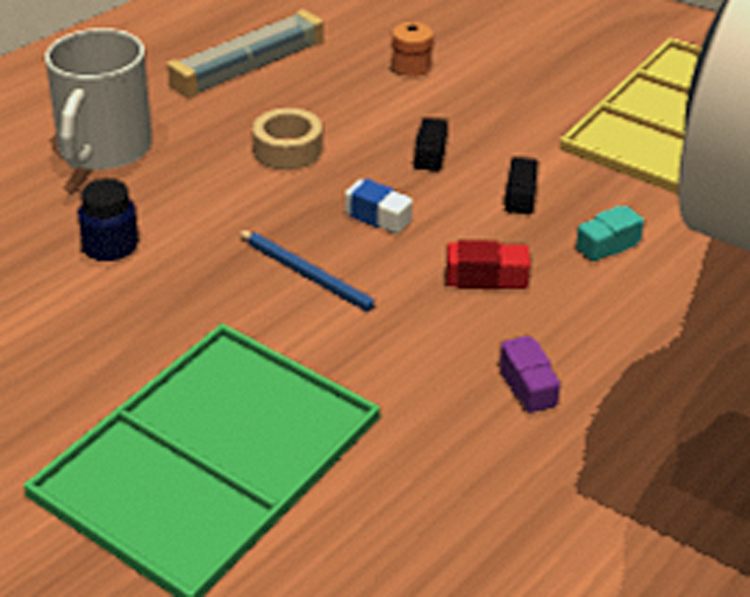

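```bash
cat > h.py <<'E'
import cv2, numpy as np
from scipy.optimize import minimize
def proj(P,d):
    T=np.linalg.inv(d["world_from_camera"]); c=(T[:3,:3]@np.asarray(P,float).T).T+T[:3,3]
    p=np.c_[c[:,0],-c[:,1],-c[:,2]]@np.asarray(d["camera_matrix"]).T
    return p[:,:2]/p[:,2:]
def unproj(uv,z,d):
    K=np.asarray(d["camera_matrix"]);T=np.asarray(d["world_from_camera"])
    r=np.linalg.solve(K,np.r_[uv,1.]); r=T[:3,:3]@np.array([r[0],-r[1],-r[2]])
    o=T[:3,3]; return (o+r*(z-o[2])/r[2])
def box(lx,ly,h,x,y,a,z0=0):
    c,s=np.cos(a),np.sin(a)
    return np.array([[x+c*u-s*v,y+s*u+c*v,z] for z in (z0,z0+h) for u in(-lx/2,lx/2) for v in(-ly/2,ly/2)])
def cyl(prof,x,y,z0=0):
    t=np.linspace(0,2*np.pi,48,endpoint=False)
    return np.concatenate([np.c_[x+r*np.cos(t),y+r*np.sin(t),0*t+z+z0] for r,z in prof])
def fit(model,x0,views):
    # views: list of (d,mask); soft IoU w/ 4x supersampled hull
    S=6
    def cost(p):
        c=0
        for d,m,(u0,v0,u1,v1) in views:
            uv=(proj(model(p),d)+.5-[u0,v0])*S
            h=cv2.convexHull(uv.astype(np.float32))
            im=np.zeros(((v1-v0)*S,(u1-u0)*S),np.uint8)
            cv2.fillConvexPoly(im,np.round(h*16).astype(np.int32),255,shift=4)
            f=cv2.resize(im,(u1-u0,v1-v0),interpolation=cv2.INTER_AREA)/255.
            mm=m[v0:v1,u0:u1]/255.
            c+=np.abs(f-mm).sum()/max(mm.sum(),1)
        return c/len(views)
    sc=np.array([12,12,.25])[:len(x0)]
    best=None
    for k in range(4):
        x=np.array(x0) if best is None else best.x
        sim=np.vstack([x]+[x+np.eye(len(x))[i]*sc[i]*(1 if k%2==0 else -1) for i in range(len(x))])
        r=minimize(cost,x,method="Nelder-Mead",options=dict(initial_simplex=sim,xatol=.05,fatol=1e-5))
        if best is None or r.fun<best.fun: best=r
        sc=sc*.6
    return best
def hsv(d): return cv2.cvtColor(d["pixels"],cv2.COLOR_RGB2HSV)
def big(m,seed=None):
    m=m.astype(np.uint8)*255; n,l,st,_=cv2.connectedComponentsWithStats(m)
    k=l[seed[1],seed[0]] if seed is not None and l[seed[1],seed[0]] else 1+np.argmax(st[1:,4])
    return np.where(l==k,255,0).astype(np.uint8)
E
python3 - <<'E'
from h import *
from bench import cams
d={n:cams.get_image(n) for n in("scene","side")}
H={n:hsv(d[n]) for n in d}
px={"purple":((309,150),None),"teal":((253,175),(414,234)),"red":((296,175),(370,245)),"white":((313,202),(331,223)),"blk1":((261,197),(383,216)),"blk2":((275,222),(350,201)),"tape":((327,235),(298,195)),"sharp":((241,265),(343,166)),"jar":((408,212),(234,230)),"mug":((406,255),(230,185))}
for k,(a,b) in px.items():
    print(k,*[ (unproj(q,12,d[n])[:2].round(),H[n][q[1],q[0]]) for n,q in(("scene",a),("side",b)) if q])
def cr(n,c): # crop to scene
    s,o={"scene":(2.4,(110,130)),"side":(2.778,(195,150))}[n]; return (np.array(c)+.5)/s+o-.5
print("green side",[unproj(cr("side",c),10,d["side"])[:2].round() for c in[(222,325),(379,409),(192,597),(27,490),(120,412),(273,508)]])
print("green scene",[unproj(cr("scene",c),10,d["scene"])[:2].round() for c in[(703,14),(782,70),(648,124),(573,60),(653,33),(716,88)]])
print("yellow scene",[unproj(cr("scene",c),10,d["scene"])[:2].round() for c in[(13,190),(243,120),(287,198),(39,289)]])
E
```

```text
purple (array([356.,  79.]), array([148, 153, 135], dtype=uint8))
teal (array([402., -79.]), array([ 86, 255,  75], dtype=uint8)) (array([398., -79.]), array([ 83, 153, 167], dtype=uint8))
red (array([442.,  13.]), array([179, 255,  66], dtype=uint8)) (array([440.,  10.]), array([  0, 227,  63], dtype=uint8))
white (array([545.,  14.]), array([105, 217, 166], dtype=uint8)) (array([544.,  10.]), array([ 87,  14, 179], dtype=uint8))
blk1 (array([486., -83.]), array([159, 111,  23], dtype=uint8)) (array([481., -86.]), array([60, 12, 21], dtype=uint8))
blk2 (array([572., -78.]), array([150,  43,  24], dtype=uint8)) (array([569., -80.]), array([160,  59,  26], dtype=uint8))
tape (array([645.,   3.]), array([ 18, 149, 111], dtype=uint8)) (array([670., -16.]), array([ 14, 124, 115], dtype=uint8))
sharp (array([ 653., -166.]), array([ 21, 255, 201], dtype=uint8)) (array([ 685., -187.]), array([  9, 192, 129], dtype=uint8))
jar (array([650., 181.]), array([30, 51, 15], dtype=uint8)) (array([669., 165.]), array([113, 167,  61], dtype=uint8))
mug (array([746., 115.]), array([ 24,  49, 140], dtype=uint8)) (array([814.,  65.]), array([ 20,  46, 112], dtype=uint8))
green side [array([529., 181.]), array([401., 165.]), array([379., 335.]), array([504., 353.]), array([514., 277.]), array([392., 264.])]
green scene [array([386., 333.]), array([511., 348.]), array([536., 180.]), array([412., 162.]), array([399., 263.]), array([512., 270.])]
yellow scene [array([ 401., -377.]), array([ 379., -172.]), array([ 505., -156.]), array([ 534., -357.])]
```

```bash
cat > meas.py <<'E'
from h import *
from bench import cams
import sys
d={n:cams.get_image(n) for n in("scene","side")}
H={n:hsv(d[n]).astype(int) for n in d}
def roi(m,u=640,v=400):
    y,x=np.nonzero(m); return (max(x.min()-25,0),max(y.min()-25,0),min(x.max()+25,u),min(y.max()+25,v))
def mk(f,a,b,c=True):
    out=[]
    for n,q in(("scene",a),("side",b)):
        if q is None: continue
        h=H[n]; m=np.zeros((400,640),bool); w=q[2] if len(q)>2 else 30
        sl=np.s_[max(q[1]-w,0):q[1]+w,max(q[0]-w,0):q[0]+w]
        m[sl]=f(h[...,0],h[...,1],h[...,2])[sl]
        m=cv2.morphologyEx(m.astype(np.uint8),cv2.MORPH_CLOSE,np.ones((3,3)))>0
        m=big(m,q[:2]); 
        ct,_=cv2.findContours(m,cv2.RETR_EXTERNAL,cv2.CHAIN_APPROX_NONE); m2=np.zeros_like(m); cv2.drawContours(m2,ct,-1,255,-1)
        out.append((d[n],m2,roi(m2)))
        cv2.imwrite(f"pics/m_{n}.png",m2)
    return out
def rep(name,model,x0,views):
    r=fit(model,x0,views); rs=[fit(model,r.x,[v]).x.round(2).tolist() for v in views] if len(views)>1 else ""
    print(name,r.x.round(3).tolist(),"cost",round(r.fun,3),rs); return r.x
JAR=[(21,0),(21,32),(17,36),(17,48)]
if __name__=="__main__":
    g=rep("green",lambda p:box(130,174,10,*p),[457,257,.12],mk(lambda h,s,v:(h>45)&(h<80)&(s>100)&(v>35),(392,158,60),(265,315,80)))
    y=rep("yellow",lambda p:box(130,208,10,*p),[455,-265,.11],mk(lambda h,s,v:(h>24)&(h<36)&(s>200)&(v>25),(172,214,70),None))
    rep("red",lambda p:box(58,24,24,*p),[441,12,-.3],mk(lambda h,s,v:((h>172)|(h<6))&(s>200),(296,175),(370,245)))
    rep("white",lambda p:box(48,22,22,*p),[545,12,0.3],mk(lambda h,s,v:((h>95)&(h<125)&(s>80))|((s<60)&(v>60)),(313,202,17),(331,223,22)))
    rep("jar",lambda p:cyl(JAR,*p),[655,170],mk(lambda h,s,v:(v<42)|((h>105)&(h<135)&(s>120)),(408,212,24),(234,230,22)))
    rep("sharp",lambda p:cyl([(18,0),(18,36)],*p),[655,-170],mk(lambda h,s,v:(s>215)|(v<60),(241,275,20),(343,166,18)))
    rep("tape",lambda p:cyl([(28,0),(28,24)],*p),[650,0],mk(lambda h,s,v:(s<152),(327,252,25),(298,208,24)))
E
python3 meas.py
```

```text
green [455.908, 257.535, 0.125] cost 0.029 [[455.78, 257.65, 0.13], [455.92, 257.29, 0.13]]
yellow [440.673, -268.207, 0.129] cost 0.236 
red [438.279, 11.694, 0.593] cost 0.174 [[437.57, 11.94, 0.57], [439.95, 11.03, 0.67]]
white [542.913, 12.658, 0.055] cost 0.172 [[540.08, 13.67, 0.07], [544.41, 11.14, 0.12]]
jar [660.891, 171.826] cost 0.246 [[657.65, 174.68], [663.76, 170.41]]
sharp [876.625, -444.5] cost 1.0 [[876.62, -444.5], [876.62, -444.5]]
tape [656.269, -2.43] cost 0.151 [[653.44, -0.63], [656.87, -3.05]]
```

Run:
```python
from meas import *
from h import *
y=None
tests={
"yellow":(lambda h,s,v:(h>22)&(h<36)&(s>190)&(v>25),(172,214,70),None),
"red":(lambda h,s,v:((h>172)|(h<6))&(s>195),(296,175),(370,245)),
"white":(lambda h,s,v:((h>95)&(h<125)&(s>80))|((s<60)&(v>60)),(313,202,17),(331,223,22)),
"jar":(lambda h,s,v:(v<42)|((h>105)&(h<135)&(s>120)),(408,212,24),(234,230,22)),
"sharp":(lambda h,s,v:(s>215)|(v<60),(241,275,20),(343,168,18)),
"tape":(lambda h,s,v:(s<152),(327,252,25),(298,208,24))}
rows=[]
for k,(f,a,b) in tests.items():
    t=[]
    for D,m,r in mk(f,a,b):
        x,yy=(r[0]+r[2])//2,(r[1]+r[3])//2; w=65 if k=="yellow" else 32
        sl=np.s_[max(yy-w,0):yy+w,max(x-w,0):x+w]
        im=D["pixels"][sl][:,:,::-1].copy(); mm=np.repeat(m[sl][...,None],3,2)
        t+=[cv2.resize(q,(190,190),interpolation=cv2.INTER_NEAREST) for q in(im,mm)]
    if len(t)==2:t+=t
    rows.append(np.hstack(t))
cv2.imwrite("pics/masks1.png",np.vstack(rows[:3]));cv2.imwrite("pics/masks2.png",np.vstack(rows[3:]))
for yaw in(-.6,-.3,0,.3,.6,1.2,1.57,2.2):
    V=mk(*tests["red"]); r=fit(lambda p:box(58,24,24,*p),[440,12,yaw],V);print("red",yaw,r.x.round(2),round(r.fun,3))
```

```text
red -0.6 [439.01  11.     0.65] 0.158
red -0.3 [439.24  11.08   0.66] 0.159
red 0 [439.03  11.     0.65] 0.158
red 0.3 [439.02  11.01   0.65] 0.158
red 0.6 [439.25  11.03   0.66] 0.159
red 1.2 [439.24  11.03   0.66] 0.159
red 1.57 [439.03  10.99   0.65] 0.158
red 2.2 [439.46  10.67   3.81] 0.159
```

View pics/masks1.png

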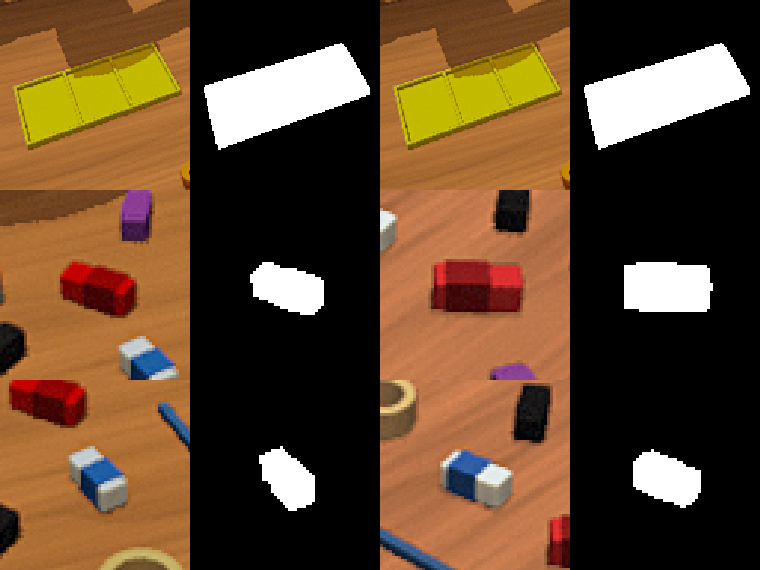

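View pics/masks2.png

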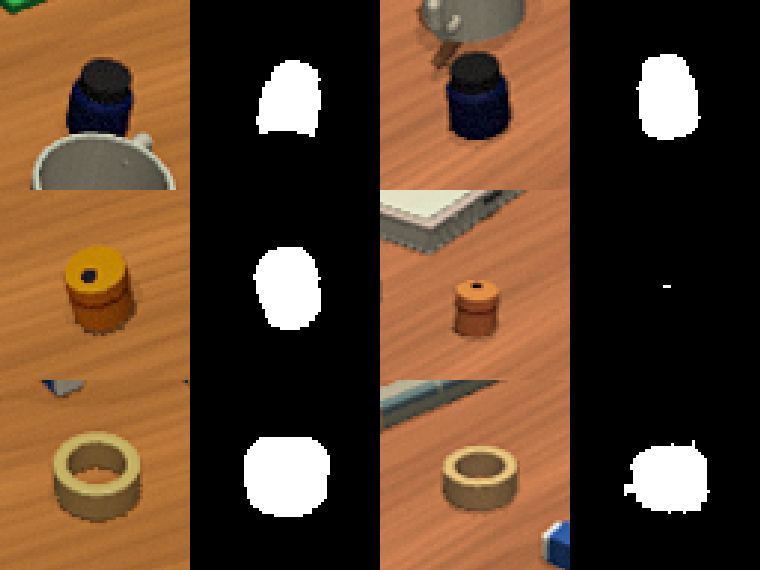

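Run:
```python
from meas import *
F={}
def go(k,model,x0,*t): F[k]=model(rep(k,model,x0,mk(*t)))
for yw in (.12,.0,.25): go("yellow",lambda p:box(130,208,10,*p),[455,-265,yw],lambda h,s,v:(h>22)&(h<36)&(s>190)&(v>25),(172,214,70),None)
F["green"]=box(130,174,10,455.9,257.5,.125)
go("red",lambda p:box(58,24,24,*p),[440,12,.6],lambda h,s,v:((h>172)|(h<6))&(s>195),(296,175),(370,245))
go("white",lambda p:box(48,22,22,*p),[543,12,.1],lambda h,s,v:((h>95)&(h<125)&(s>80))|((s<90)&(v>50)),(313,202,18),(331,223,22))
go("jar",lambda p:cyl(JAR,*p),[655,170],lambda h,s,v:(v<42)|((h>105)&(h<135)&(s>120)),None,(234,230,22))
go("sharp",lambda p:cyl([(18,0),(18,36)],*p),[665,-175],lambda h,s,v:(s>215)|(v<60),(241,275,20),None)
go("sharp2",lambda p:cyl([(18,0),(18,36)],*p),[665,-175],lambda h,s,v:(h<15)&(s>176)|(v<60),None,(343,168,12))
go("tape",lambda p:cyl([(28,0),(28,24)],*p),[655,-2],lambda h,s,v:(s<152),(327,252,25),(298,208,24))
for n,(u0,v0,u1,v1),s in(("scene",(110,130,440,310),2.4),("side",(195,150,465,365),2.77)):
    S=4;im=cv2.resize(d[n]["pixels"][:,:,::-1],None,fx=S,fy=S,interpolation=cv2.INTER_CUBIC)
    for k,P in F.items():
        h=cv2.convexHull(((proj(P,d[n])+.5)*S).astype(np.float32)).astype(int); cv2.polylines(im,[h],True,(255,255,0),1)
    im=im[v0*S:v1*S,u0*S:u1*S]; cv2.imwrite(f"pics/ov_{n}.png",cv2.resize(im,None,fx=s/S,fy=s/S,interpolation=cv2.INTER_AREA))
```

```text
yellow [447.862, -267.336, 0.132] cost 0.025 
yellow [447.85, -267.323, 0.133] cost 0.025 
yellow [447.884, -267.299, 0.132] cost 0.025 
red [439.031, 11.163, 0.666] cost 0.162 [[437.63, 12.42, 0.56], [439.52, 10.64, 0.67]]
white [542.28, 13.24, 0.135] cost 0.148 [[541.49, 14.16, 0.11], [544.14, 10.53, 0.11]]
jar [663.506, 170.185] cost 0.166 
sharp [671.577, -170.003] cost 0.101 
sharp2 [674.227, -174.322] cost 0.236 
tape [656.128, -2.636] cost 0.133 [[653.48, -1.01], [656.92, -3.66]]
```

View pics/ov_scene.png

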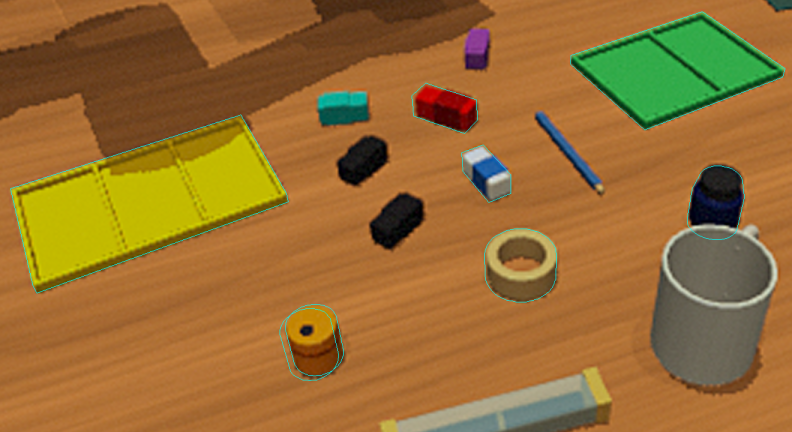

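View pics/ov_side.png

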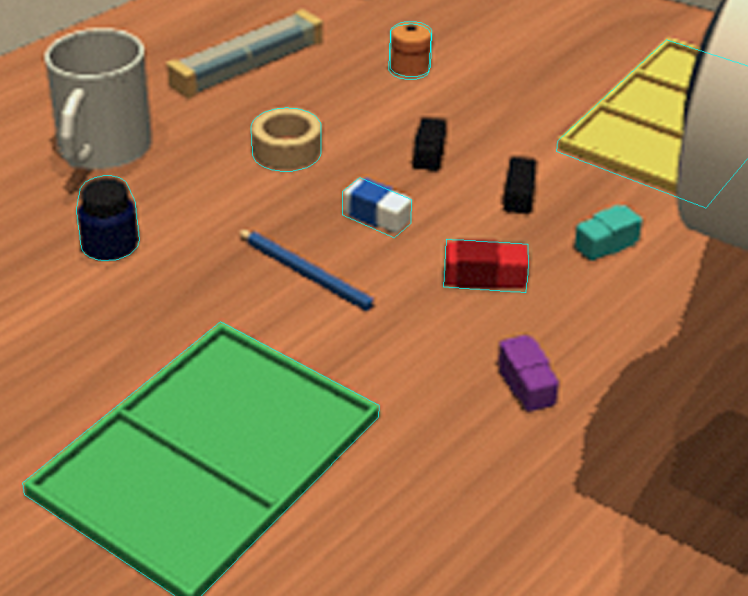

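```bash
cat > plan.py <<'E'
import sys,numpy as np
from scipy.spatial.transform import Rotation as R
from bench import telemetry
s=telemetry.observe()
w,x,y,z=s["ee_rot"]; M=R.from_quat([x,y,z,w]).as_matrix(); p=np.array(s["tool_pos"])
phi=np.arctan2(M[1,0],M[0,0])
print("t",round(s["clock"],2),"p",p.round(1),"phi",round(phi,3),"w",round(float(s["gripper_width"]),1),"F",np.round(s["wrist_force"],1),"j",np.round(s["joint_pos"],2),"tilt",M[:,2].round(3))
for a in sys.argv[1:]:
    X,Y,Z,P=map(float,a.split(","))
    dt=-(np.degrees(P-phi)); dt=(dt+180)%360-180
    print(a,"->",(M.T@(np.array([X,Y,Z])-p)/10).round(2).tolist(),round(dt,1))
E
python3 plan.py 439,11.3,150,.64
```

```text
t 0.55 p [ 159.3 -604.3  213.9] phi 0.258 w 91.0 F [ 0.5  0.4 -0.4] j [-1.41  0.49  1.35 -0.    1.3  -0.1 ] tilt [-0.  0. -1.]
439,11.3,150,.64 -> [42.74, -52.4, 6.39] -21.9
```

Request:
drive_tool:
  steps:
    - [7,10,-13,1,-5]
    - [7,20,-26,3,-10]
    - [7,30,-39,5,-16]
    - [7,42.7,-52.4,6.4,-21.9]
    - [7,42.7,-52.4,6.4,-21.9]
    - [7,42.7,-52.4,6.4,-21.9]
    - [7,42.7,-52.4,6.4,-21.9]
    - [7,42.7,-52.4,6.4,-21.9]
    - [7,42.7,-52.4,6.4,-21.9]
    - [7,42.7,-52.4,6.4,-21.9]
    - [7,42.7,-52.4,6.4,-21.9]
    - [7,42.7,-52.4,6.4,-21.9]
  squeeze: 20

```text
clock: 2.05
tool_pos: [439.7, 14.2, 149.7]
ee_rot: [-0.0, 0.948, 0.317, 0.0]
wrist_force: [-0.0, 0.6, -0.7]
gripper_width: 69.7
```

```bash
cat > wr.py <<'E'
import sys,cv2
from bench import cams
d=cams.get_image(sys.argv[2] if len(sys.argv)>2 else "wrist"); cv2.imwrite(f"pics/{sys.argv[1]}.png",d["pixels"][:,:,::-1])
import pickle; pickle.dump(d,open(f"pics/{sys.argv[1]}.pkl","wb"))
E
python3 wr.py w1; python3 plan.py
```

```text
t 2.1 p [439.   12.6 149.8] phi 0.644 w 69.9 F [-1.3 -0.1  0.1] j [-0.11  0.33  1.87 -0.    0.95  0.82] tilt [-0.  0. -1.]
```

View pics/w1.png

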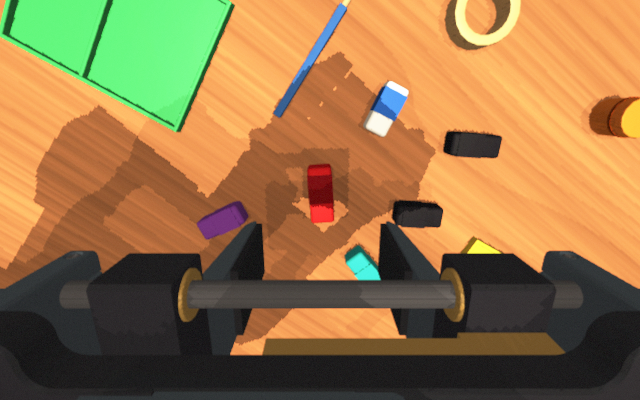

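```bash
cat > wm.py <<'E'
import pickle,sys
from h import *
def wfit(D,f,q,w,model,x0,name):
    if isinstance(D,str): D=pickle.load(open(f"pics/{D}.pkl","rb"))
    h=hsv(D).astype(int); m=np.zeros((400,640),bool)
    sl=np.s_[max(q[1]-w,0):q[1]+w,max(q[0]-w,0):q[0]+w]
    m[sl]=f(h[...,0],h[...,1],h[...,2])[sl]; m=big(cv2.morphologyEx(m.astype(np.uint8),cv2.MORPH_CLOSE,np.ones((3,3)))>0,q)
    ct,_=cv2.findContours(m,cv2.RETR_EXTERNAL,cv2.CHAIN_APPROX_NONE); cv2.drawContours(m,ct,-1,255,-1)
    y,x=np.nonzero(m); r=(max(x.min()-25,0),max(y.min()-25,0),min(x.max()+25,640),min(y.max()+25,400))
    b=fit(model,x0,[(D,m,r)]); print(name,b.x.round(3).tolist(),"cost",round(b.fun,3),"area",(m>0).sum()); return b.x
RED=lambda h,s,v:((h>172)|(h<6))&(s>195)
WHITE=lambda h,s,v:((h>95)&(h<125)&(s>80))|((s<90)&(v>90))
E
python3 - <<'E'
from wm import *
wfit("w1",RED,(320,193),40,lambda p:box(58,24,24,*p),[439,11,.64],"red")
wfit("w1",WHITE,(388,108),34,lambda p:box(48,22,22,*p),[543,12,.12],"white")
E
```

```text
red [435.353, 12.763, 0.715] cost 0.076 area 1364
white [539.058, 13.589, 0.168] cost 0.065 area 1411
```

```bash
python3 plan.py 437,12,50,.69 437,12,5,.69
```

```text
t 2.1 p [439.   12.6 149.8] phi 0.644 w 69.9 F [-1.3 -0.1  0.1] j [-0.11  0.33  1.87 -0.    0.95  0.82] tilt [-0.  0. -1.]
437,12,50,.69 -> [-0.2, -0.07, 9.98] -2.7
437,12,5,.69 -> [-0.19, -0.07, 14.48] -2.7
```

Request:
drive_tool:
  steps:
    - [6,-0.1,-0.1,5,-1.5]
    - [6,-0.1,-0.1,9,-2.7]
    - [6,-0.1,-0.1,12,-2.7]
    - [6,-0.1,-0.1,13.5,-2.7]
    - [6,-0.1,-0.1,14.5,-2.7]
    - [6,-0.1,-0.1,14.5,-2.7]
    - [6,-0.1,-0.1,14.5,-2.7]
    - [2,-0.1,-0.1,14.5,-2.7]
    - [2,-0.1,-0.1,14.5,-2.7]
    - [2,-0.1,-0.1,14.5,-2.7]
    - [2,-0.1,-0.1,14.5,-2.7]
    - [2,-0.1,-0.1,14.5,-2.7]
  squeeze: 20

```text
clock: 3.6
tool_pos: [437.3, 11.4, 5.0]
ee_rot: [0.0, 0.942, 0.337, 0.0]
wrist_force: [-0.1, 0.3, 3.7]
gripper_width: 24.3
```

```bash
python3 wr.py w2; python3 plan.py
python3 - <<'E'
import numpy as np
for n,c,a,ys in(("green",(455.9,257.5),.125,(48,-37)),("yellow",(447.9,-267.3),.132,(-68,0,68))):
    for y in ys: print(n,y,np.round([c[0]-np.sin(a)*y,c[1]+np.cos(a)*y],1))
E
```

```text
t 3.65 p [437.3  11.4   5. ] phi 0.687 w 23.8 F [-0.2  1.4  2.6] j [-0.11  0.6   2.    0.    0.54  0.77] tilt [ 0.  0. -1.]
green 48 [449.9 305.1]
green -37 [460.5 220.8]
yellow -68 [ 456.8 -334.7]
yellow 0 [ 447.9 -267.3]
yellow 68 [ 439.  -199.9]
```

View pics/w2.png

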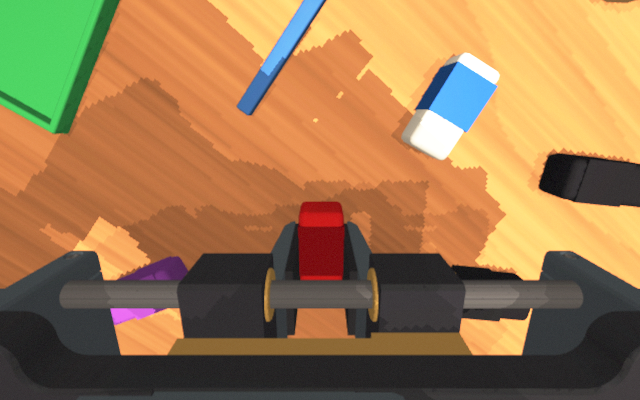

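```bash
python3 plan.py 437.3,11.4,80,.687 450,305,80,.125 450,305,9,.125
```

```text
t 3.65 p [437.3  11.4   5. ] phi 0.687 w 23.8 F [-0.2  1.4  2.6] j [-0.11  0.6   2.    0.    0.54  0.77] tilt [ 0.  0. -1.]
437.3,11.4,80,.687 -> [0.0, 0.01, -7.5] 0.0
450,305,80,.125 -> [19.61, -21.89, -7.5] 32.2
450,305,9,.125 -> [19.61, -21.89, -0.4] 32.2
```

Request:
drive_tool:
  steps:
    - [2,0,0,-3,0]
    - [2,0,0,-7.5,0]
    - [2,3,-3.5,-7.5,5]
    - [2,7,-8,-7.5,12]
    - [2,11,-12,-7.5,20]
    - [2,15,-16.5,-7.5,27]
    - [2,18.5,-20.5,-7.5,32.2]
    - [2,19.6,-21.9,-7.5,32.2]
    - [2,19.6,-21.9,-7.5,32.2]
    - [2,19.6,-21.9,-7.5,32.2]
    - [2,19.6,-21.9,-7.5,32.2]

```text
clock: 5.03
tool_pos: [449.9, 303.8, 79.9]
ee_rot: [0.0, 0.998, 0.062, -0.0]
wrist_force: [-0.2, -0.6, -1.0]
gripper_width: 23.6
```

```bash
python3 wr.py w3;  python3 plan.py 450,305,30,.125 450,305,9,.125
```

```text
t 5.08 p [449.9 304.   80. ] phi 0.124 w 23.8 F [-0.2  0.  -0. ] j [ 0.48  0.55  1.69 -0.    0.9   1.93] tilt [-0. -0. -1.]
450,305,30,.125 -> [0.02, -0.1, 5.0] -0.1
450,305,9,.125 -> [0.02, -0.1, 7.1] -0.1
```

View pics/w3.png

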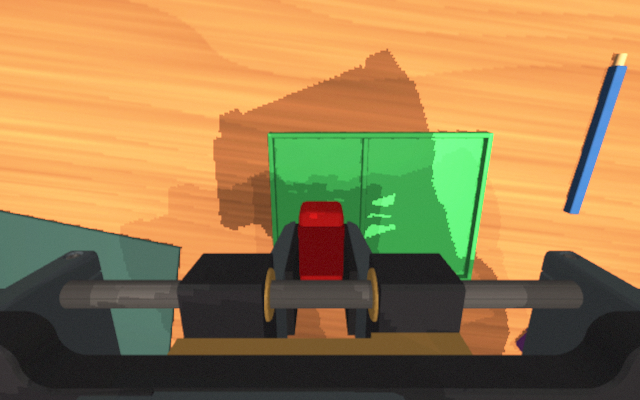

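Request:
drive_tool:
  steps:
    - [2,0,0,3,0]
    - [2,0,0,5.5,0]
    - [2,0,0,6.5,0]
    - [2,0,0,7.1,0]
    - [2,0,0,7.1,0]
    - [2,0,0,7.1,0]
    - [3.3,0,0,7.1,0]
    - [3.3,0,0,7.1,0]
    - [3.3,0,0,4,0]
    - [3.3,0,0,0,0]
    - [5,0,0,-4,0]
    - [5,0,0,-4,0]

```text
clock: 6.58
tool_pos: [451.3, 305.9, 122.7]
ee_rot: [-0.001, 0.998, 0.063, 0.002]
wrist_force: [-0.7, 0.2, -0.4]
gripper_width: 48.7
```

```bash
python3 wr.py w4;  python3 plan.py 655,-2,130,-0.6
```

```text
t 6.62 p [450.5 305.4 121.1] phi 0.125 w 50.0 F [ 0.5 -0.8 -0.1] j [0.49 0.49 1.66 0.   0.99 1.93] tilt [ 0.002  0.001 -1.   ]
655,-2,130,-0.6 -> [16.46, 33.05, -0.88] 41.6
```

View pics/w4.png

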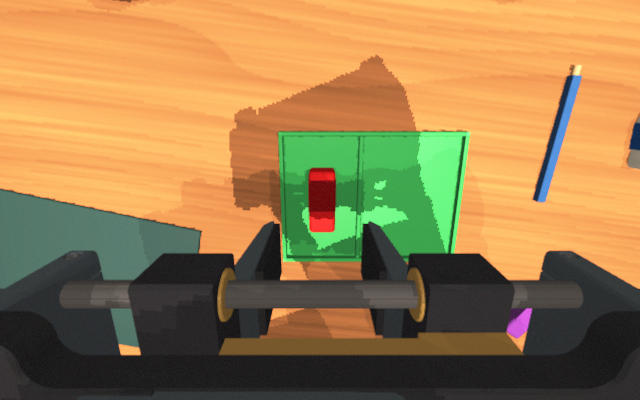

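```bash
python3 plan.py 655,-2,140,1.7
```

```text
t 6.62 p [450.5 305.4 121.1] phi 0.125 w 50.0 F [ 0.5 -0.8 -0.1] j [0.49 0.49 1.66 0.   0.99 1.93] tilt [ 0.002  0.001 -1.   ]
655,-2,140,1.7 -> [16.46, 33.05, -1.88] -90.2
```

Request:
drive_tool:
  steps:
    - [9,1.5,4,-1.9,-10]
    - [9,3.5,8,-1.9,-20]
    - [9,6,12,-1.9,-30]
    - [9,8,16,-1.9,-40]
    - [9,10,20,-1.9,-50]
    - [9,12,24,-1.9,-60]
    - [9,14,28,-1.9,-70]
    - [9,15.5,31.5,-1.9,-80]
    - [9,16.4,33,-1.9,-90]
    - [9,16.4,33,-1.9,-90]
    - [9,16.4,33,-1.9,-90]
    - [9,16.4,33,-1.9,-90]

```text
clock: 8.12
tool_pos: [653.2, -1.0, 138.7]
ee_rot: [-0.0, 0.662, 0.749, -0.0]
wrist_force: [-0.3, -0.1, -0.5]
gripper_width: 89.8
```

```bash
python3 wr.py w5;  python3 plan.py
```

```text
t 8.18 p [653.3  -1.1 138.8] phi 1.695 w 89.8 F [ 0.3  0.1 -0.5] j [-0.09  0.61  1.36  0.    1.18 -0.22] tilt [-0.  0. -1.]
```

View pics/w5.png

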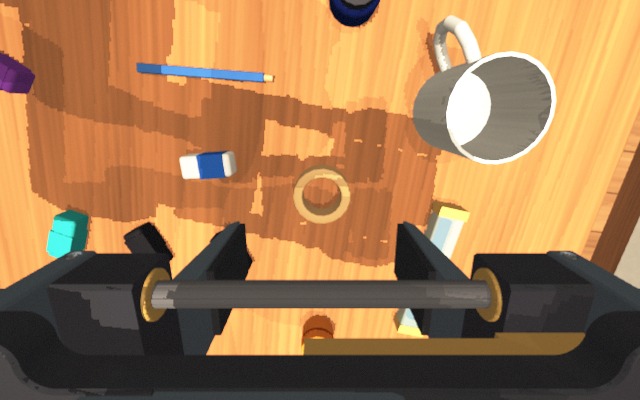

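```bash
python3 - <<'E'
import pickle
from h import *
d=pickle.load(open("pics/w5.pkl","rb"))
for q,z in(((322.5,193.5),24),((347,170),24),((322,223),0),((440,112),0),((504,108),85),((452,18),40)): print(q,unproj(q,z,d).round(1))
E
python3 plan.py 655,-2,50,1.7 655,-2,7,1.7
```

```text
(322.5, 193.5) [653.    2.1  24. ]
(347, 170) [672.9  27.7  24. ]
(322, 223) [657.5 -37.    0. ]
(440, 112) [756.2  90.5   0. ]
(504, 108) [768.4  95.9  85. ]
(452, 18) [734.2 158.9  40. ]
t 8.18 p [653.3  -1.1 138.8] phi 1.695 w 89.8 F [ 0.3  0.1 -0.5] j [-0.09  0.61  1.36  0.    1.18 -0.22] tilt [-0.  0. -1.]
655,-2,50,1.7 -> [-0.11, 0.16, 8.88] -0.3
655,-2,7,1.7 -> [-0.11, 0.16, 13.18] -0.3
```

Request:
drive_tool:
  steps:
    - [9,0,0.1,5,0]
    - [9,0,0.1,9,0]
    - [9,0,0.1,11.5,0]
    - [9,0,0.1,13.2,0]
    - [9,0,0.1,13.2,0]
    - [9,0,0.1,13.2,0]
    - [5,0,0.1,13.2,0]
    - [5,0,0.1,13.2,0]
    - [5,0,0.1,13.2,0]
    - [5,0,0.1,13.2,0]
    - [5,0,0.1,13.2,0]
    - [5,0,0.1,13.2,0]

```text
clock: 9.68
tool_pos: [654.8, -1.8, 7.0]
ee_rot: [0.0, 0.662, 0.75, 0.0]
wrist_force: [-0.6, 0.3, 4.2]
gripper_width: 55.8
```

```bash
python3 wr.py w6;  python3 plan.py 654,-1,90,1.7 460.5,221,90,1.7
```

```text
t 9.72 p [654.8  -1.8   7.1] phi 1.696 w 55.7 F [-0.7 -0.   4.9] j [-0.09  0.77  1.45  0.    0.93 -0.22] tilt [ 0. -0. -1.]
654,-1,90,1.7 -> [0.09, -0.07, -8.29] -0.2
460.5,221,90,1.7 -> [24.53, -16.49, -8.3] -0.2
```

View pics/w6.png

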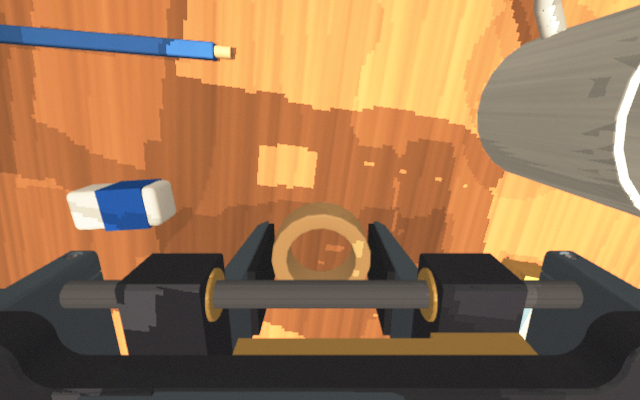

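Request:
drive_tool:
  steps:
    - [5,0,0,-4,0]
    - [5,0,0,-8.3,0]
    - [5,3,-2,-8.3,0]
    - [5,8,-5.4,-8.3,0]
    - [5,13,-8.8,-8.3,0]
    - [5,18,-12.1,-8.3,0]
    - [5,22,-14.8,-8.3,0]
    - [5,24.5,-16.5,-8.3,0]
    - [5,24.5,-16.5,-8.3,0]
    - [5,24.5,-16.5,-8.3,0]
    - [5,24.5,-16.5,-8.3,0]

```text
clock: 11.1
tool_pos: [461.2, 220.1, 89.9]
ee_rot: [0.0, 0.662, 0.75, 0.0]
wrist_force: [0.1, 0.5, -0.0]
gripper_width: 55.5
```

```bash
python3 wr.py w7;  python3 plan.py 460.5,221,90,1.7 460.5,221,11,1.7
```

```text
t 11.15 p [461.1 220.1  89.9] phi 1.695 w 55.1 F [-0.4  0.4  0.3] j [ 0.33  0.5   1.76 -0.    0.87  0.2 ] tilt [ 0.  0. -1.]
460.5,221,90,1.7 -> [0.1, -0.05, -0.01] -0.3
460.5,221,11,1.7 -> [0.1, -0.05, 7.89] -0.3
```

View pics/w7.png

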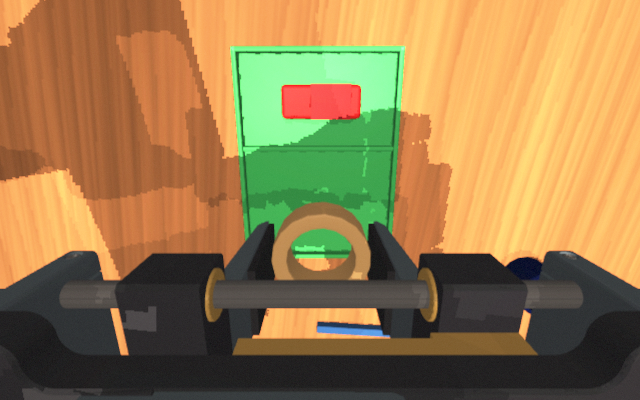

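Request:
drive_tool:
  steps:
    - [5,0.1,0,3,0]
    - [5,0.1,0,6,0]
    - [5,0.1,0,7.4,0]
    - [5,0.1,0,7.9,0]
    - [5,0.1,0,7.9,0]
    - [5,0.1,0,7.9,0]
    - [7,0.1,0,7.9,0]
    - [7,0.1,0,7.9,0]
    - [7,0.1,0,4,0]
    - [7,0.1,0,0,0]
    - [7,0.1,0,-3,0]
    - [7,0.1,0,-3,0]

```text
clock: 12.65
tool_pos: [461.5, 222.2, 122.0]
ee_rot: [0.001, 0.661, 0.75, 0.002]
wrist_force: [0.8, -0.1, -1.6]
gripper_width: 69.9
```

```bash
python3 wr.py w8; python3 wr.py s8 side; python3 plan.py 661,172,150,.85
```

```text
t 12.75 p [460.2 221.6 119.8] phi 1.696 w 70.0 F [ 0.8  0.3 -0.6] j [0.33 0.46 1.74 0.   0.95 0.21] tilt [ 0.  0. -1.]
661,172,150,.85 -> [-7.43, 19.31, -3.02] 48.5
```

View pics/w8.png

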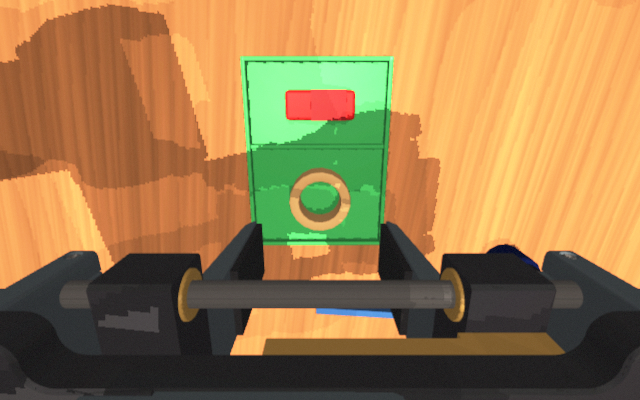

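View pics/s8.png

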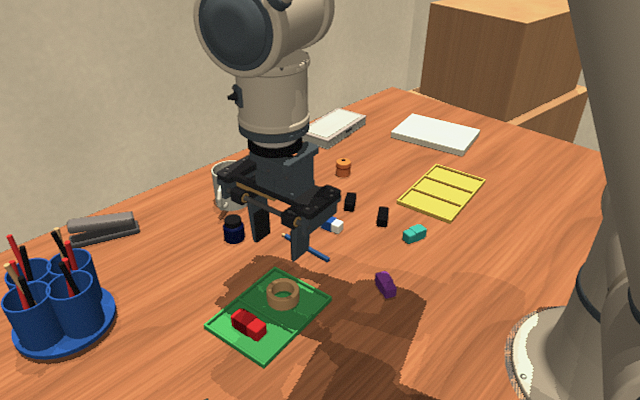

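```bash
python3 plan.py 661,172,140,2.45
python3 - <<'E'
from wm import *
wfit("s8",lambda h,s,v:(h>18)&(h<36)&(s>130)&(v>100),(445,195),50,lambda p:box(130,208,10,*p),[448,-267,.13],"yel")
E
```

```text
t 12.75 p [460.2 221.6 119.8] phi 1.696 w 70.0 F [ 0.8  0.3 -0.6] j [0.33 0.46 1.74 0.   0.95 0.21] tilt [ 0.  0. -1.]
661,172,140,2.45 -> [-7.43, 19.31, -2.02] -43.2
yel [451.046, -273.032, 0.137] cost 0.021 area 2951
```

Request:
drive_tool:
  steps:
    - [7,-1.5,4,-2,-9]
    - [7,-3,8,-2,-18]
    - [7,-4.5,12,-2,-27]
    - [7,-6,16,-2,-36]
    - [7,-7.4,19.3,-2,-43]
    - [7,-7.4,19.3,-2,-43]
    - [7,-7.4,19.3,-2,-43]
    - [7,-7.4,19.3,-2,-43]
    - [7,-7.4,19.3,-2,-43]

```text
clock: 13.88
tool_pos: [660.5, 172.7, 140.0]
ee_rot: [-0.0, 0.341, 0.94, -0.0]
wrist_force: [-0.1, -0.7, 0.5]
gripper_width: 70.3
```

```bash
python3 wr.py w9; python3 plan.py 661,172,140,2.45
```

```text
t 13.93 p [660.6 172.6 140.1] phi 2.447 w 69.8 F [0.3 0.9 0.2] j [ 0.17  0.64  1.27  0.    1.23 -0.71] tilt [-0.  0. -1.]
661,172,140,2.45 -> [-0.07, -0.03, 0.01] -0.2
```

View pics/w9.png

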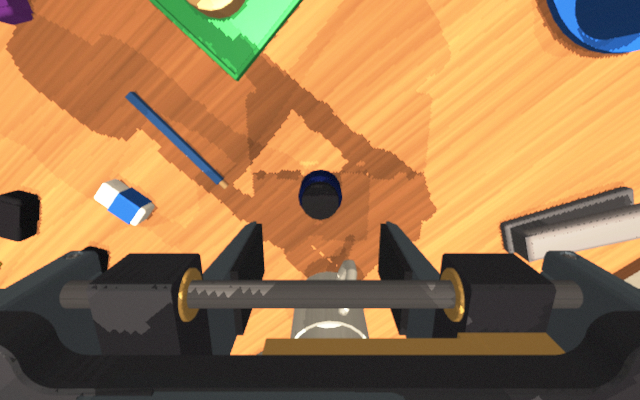

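```bash
python3 - <<'E'
import pickle
from h import *
d=pickle.load(open("pics/w9.pkl","rb"))
for q,z in(((321,199),48),((330,322),85),((330,275),0),((346,266),50)): print(q,unproj(q,z,d).round(1))
E
python3 plan.py 661,172,8,2.45
```

```text
(321, 199) [656.3 175.7  48. ]
(330, 322) [738.3 117.5  85. ]
(330, 275) [742.9 116.9   0. ]
(346, 266) [721.6 152.   50. ]
t 13.93 p [660.6 172.6 140.1] phi 2.447 w 69.8 F [0.3 0.9 0.2] j [ 0.17  0.64  1.27  0.    1.23 -0.71] tilt [-0.  0. -1.]
661,172,8,2.45 -> [-0.07, -0.03, 13.21] -0.2
```

Request:
drive_tool:
  steps:
    - [7,0.2,0,5,0]
    - [7,0.2,0,9,0]
    - [7,0.2,0,11.5,0]
    - [7,0.2,0,13.2,0]
    - [7,0.2,0,13.2,0]
    - [7,0.2,0,13.2,0]
    - [3.5,0.2,0,13.2,0]
    - [3.5,0.2,0,13.2,0]
    - [3.5,0.2,0,13.2,0]
    - [3.5,0.2,0,13.2,0]
    - [3.5,0.2,0,13.2,0]
    - [3.5,0.2,0,13.2,0]

```text
clock: 15.42
tool_pos: [659.7, 173.6, 8.2]
ee_rot: [0.0, 0.341, 0.94, 0.0]
wrist_force: [-1.3, -0.6, 5.3]
gripper_width: 41.7
```

```bash
python3 wr.py w10; python3 plan.py 659,173.5,140,2.45 449.5,-270,140,1.7
```

```text
t 15.47 p [659.6 173.7   8.2] phi 2.446 w 41.2 F [-1.2 -0.7  5.6] j [ 0.17  0.8   1.37  0.    0.98 -0.71] tilt [ 0.  0. -1.]
659,173.5,140,2.45 -> [0.03, -0.05, -13.18] -0.2
449.5,-270,140,1.7 -> [-12.28, -47.53, -13.19] 42.8
```

View pics/w10.png

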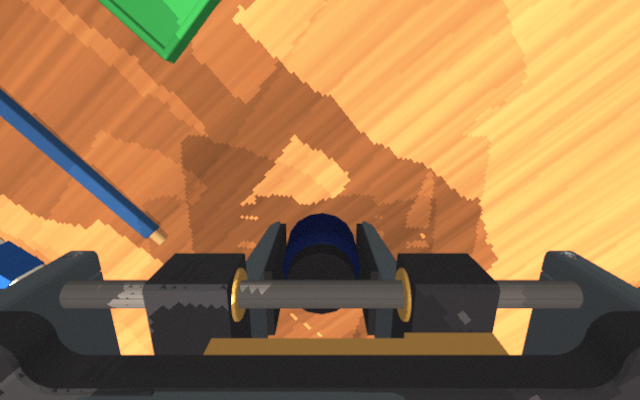

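Request:
drive_tool:
  steps:
    - [3.5,0,0,-4,0]
    - [3.5,0,0,-9,0]
    - [3.5,-1,-4,-11,4]
    - [3.5,-2.3,-9,-11,9]
    - [3.5,-3.6,-14,-11,14]
    - [3.5,-4.9,-19,-11,19]
    - [3.5,-6.2,-24,-11,24]
    - [3.5,-7.5,-29,-11,29]
    - [3.5,-8.8,-34,-11,34]
    - [3.5,-10.1,-39,-11,39]
    - [3.5,-11.4,-44,-11,42.8]
    - [3.5,-12.3,-47.5,-11,42.8]

```text
clock: 16.98
tool_pos: [448.7, -271.7, 117.9]
ee_rot: [0.0, 0.661, 0.75, -0.0]
wrist_force: [-0.3, 0.0, -1.4]
gripper_width: 41.8
```

Request:
drive_tool:
  steps:
    - [3.5,0,0,0,0]
    - [3.5,0,0,0,0]
    - [3.5,0,0,0,0]

```text
clock: 17.35
tool_pos: [450.1, -269.0, 117.9]
ee_rot: [-0.0, 0.66, 0.751, 0.0]
wrist_force: [0.6, 0.3, -1.1]
gripper_width: 41.5
```

```bash
python3 wr.py w11; python3 plan.py 449.5,-270,110,1.705 449.5,-270,12,1.705
```

```text
t 17.4 p [ 450.1 -269.1  117.9] phi 1.701 w 41.0 F [ 0.6 -0.7 -1.5] j [-0.65  0.48  1.7   0.    0.96 -0.78] tilt [-0.  0. -1.]
449.5,-270,110,1.705 -> [-0.08, -0.07, 0.79] -0.2
449.5,-270,12,1.705 -> [-0.08, -0.07, 10.59] -0.2
```

View pics/w11.png

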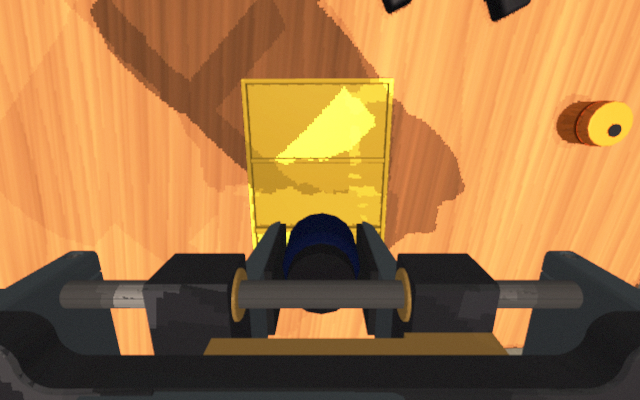

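Run:
```python
import pickle
from h import *
d=pickle.load(open("pics/w11.pkl","rb"))
c,a=np.array([449.5,-270]),.132
for q in((243,80),(393,80),(318,159),(318,229)):
    P=unproj(q,10,d)[:2]; v=P-c; print(q,P.round(1),"tray",(v[0]*np.cos(a)+v[1]*np.sin(a)).round(1),(-v[0]*np.sin(a)+v[1]*np.cos(a)).round(1))
```

```text
(243, 80) [ 370.  -174.1] tray -66.2 105.5
(393, 80) [ 495.6 -157.7] tray 60.5 105.3
(318, 159) [ 441.4 -232.3] tray -3.1 38.4
(318, 229) [ 450. -300.] tray -3.4 -29.8
```

Request:
drive_tool:
  steps:
    - [3.5,0,0,4,0]
    - [3.5,0,0,8,0]
    - [3.5,0,0,9.8,0]
    - [3.5,0,0,10.4,0]
    - [3.5,0,0,10.6,0]
    - [3.5,0,0,10.6,0]
    - [3.5,0,0,10.6,0]
    - [6,0,0,10.6,0]
    - [6,0,0,10.6,0]
    - [6,0,0,7,0]
    - [6,0,0,2,0]
    - [6,0,0,-2,0]

```text
clock: 18.9
tool_pos: [449.8, -270.0, 139.8]
ee_rot: [0.0, 0.66, 0.751, 0.0]
wrist_force: [-0.1, -0.3, -0.3]
gripper_width: 59.8
```

```bash
python3 wr.py w12;python3 wr.py s12 scene; python3 plan.py 542.5,12.5,130,.14
```

```text
t 19.0 p [ 451.4 -271.2  141.8] phi 1.699 w 60.3 F [ 0.4 -0.5 -1. ] j [-0.65  0.44  1.68 -0.    1.01 -0.78] tilt [ 0.005 -0.004 -1.   ]
542.5,12.5,130,.14 -> [26.97, 12.67, 1.12] 89.3
```

View pics/w12.png

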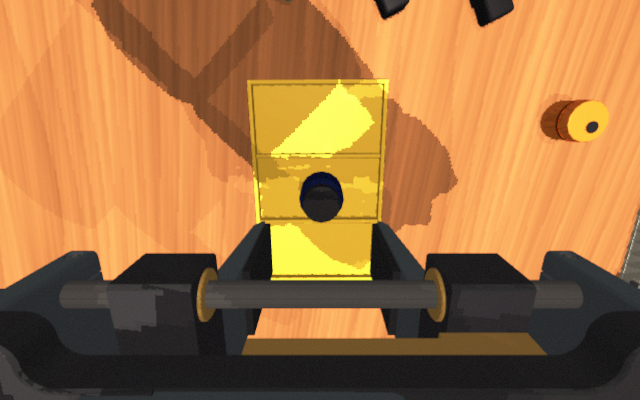

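View pics/s12.png

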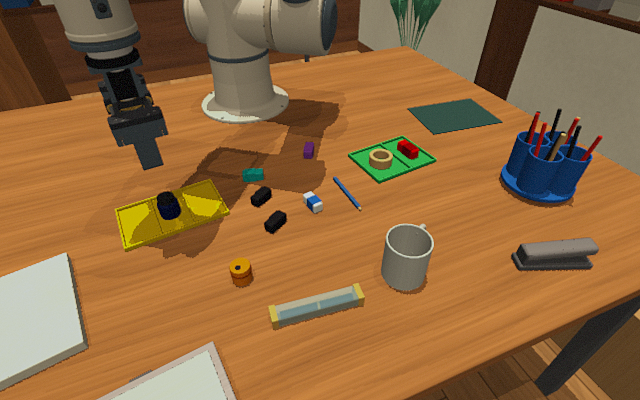

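Request:
drive_tool:
  steps:
    - [5,3,1.4,0,10]
    - [5,6,2.8,0,20]
    - [5,9,4.2,0,30]
    - [5,12,5.6,0,40]
    - [5,15,7,0,50]
    - [5,18,8.4,0,60]
    - [5,21,9.8,0,70]
    - [5,24,11.3,0,80]
    - [5,26.9,12.6,1,89.3]
    - [5,26.9,12.6,1,89.3]
    - [5,26.9,12.6,1,89.3]
    - [5,26.9,12.6,1,89.3]

```text
clock: 20.5
tool_pos: [540.0, 12.2, 128.0]
ee_rot: [0.0, 0.997, 0.071, -0.0]
wrist_force: [0.0, -0.6, 0.2]
gripper_width: 50.3
```

```bash
python3 wr.py w13; python3 plan.py
python3 - <<'E'
from wm import *
wfit("w13",WHITE,(322,192),45,lambda p:box(48,22,22,*p),[542,12,.13],"white")
E
```

```text
t 20.55 p [540.1  12.2 128. ] phi 0.141 w 49.9 F [-0.1  0.6 -0.6] j [-0.09  0.48  1.66 -0.    1.01  1.34] tilt [ 0. -0. -1.]
white [539.118, 13.904, 0.193] cost 0.075 area 1244
```

View pics/w13.png

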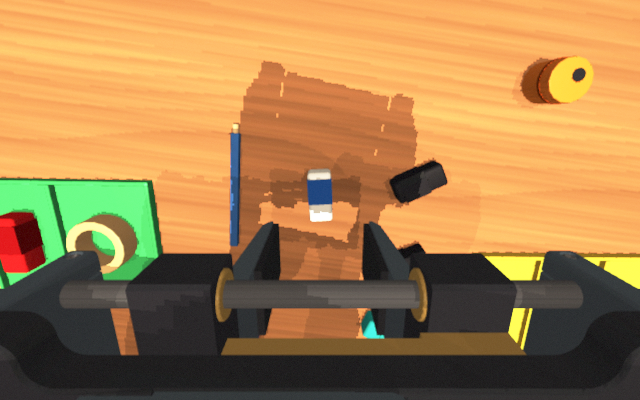

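Request:
drive_tool:
  steps:
    - [5,0.1,-0.1,5,-1]
    - [5,0.1,-0.1,9,-1]
    - [5,0.1,-0.1,11.2,-1]
    - [5,0.1,-0.1,12.3,-1]
    - [5,0.1,-0.1,12.3,-1]
    - [5,0.1,-0.1,12.3,-1]
    - [1.8,0.1,-0.1,12.3,-1]
    - [1.8,0.1,-0.1,12.3,-1]
    - [1.8,0.1,-0.1,12.3,-1]
    - [1.8,0.1,-0.1,12.3,-1]
    - [1.8,0.1,-0.1,12.3,-1]

```text
clock: 21.92
tool_pos: [541.1, 14.1, 5.1]
ee_rot: [0.0, 0.997, 0.079, 0.0]
wrist_force: [-0.8, -0.1, 6.3]
gripper_width: 21.9
```

```bash
python3 wr.py w14; python3 plan.py 540,-201,100,.132 440,-201,100,.132
python3 - <<'E'
import numpy as np
c,a=(449.7,-268.7),.134
for y in(-68,0,68): print(y,np.round([c[0]-np.sin(a)*y,c[1]+np.cos(a)*y],1))
E
```

```text
t 21.98 p [541.1  14.2   5.1] phi 0.158 w 21.8 F [-0.3 -0.5  6. ] j [-0.08  0.67  1.75  0.    0.72  1.33] tilt [ 0. -0. -1.]
540,-201,100,.132 -> [-3.5, 21.23, -9.49] 1.5
440,-201,100,.132 -> [-13.38, 19.65, -9.49] 1.5
-68 [ 458.8 -336.1]
0 [ 449.7 -268.7]
68 [ 440.6 -201.3]
```

View pics/w14.png

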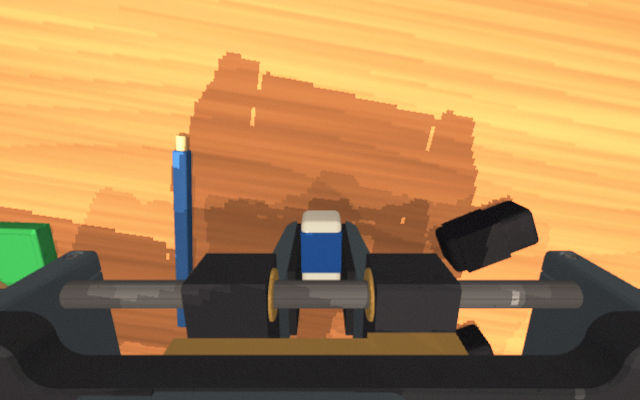

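Request:
drive_tool:
  steps:
    - [1.8,0,0,-4,0]
    - [1.8,0,0,-9.5,0]
    - [1.8,-2.5,4,-9.5,0.5]
    - [1.8,-5.5,8,-9.5,1.5]
    - [1.8,-8.2,12,-9.5,1.5]
    - [1.8,-11,16,-9.5,1.5]
    - [1.8,-13.3,19.6,-9.5,1.5]
    - [1.8,-13.3,19.6,-9.5,1.5]
    - [1.8,-13.3,19.6,-9.5,1.5]
    - [1.8,-13.3,19.6,-9.5,1.5]
    - [1.8,-13.3,19.6,-9.5,1.5]

```text
clock: 23.35
tool_pos: [440.9, -199.6, 99.9]
ee_rot: [-0.0, 0.998, 0.067, -0.0]
wrist_force: [0.1, 0.3, -0.1]
gripper_width: 22.0
```

```bash
python3 wr.py w15; python3 plan.py 440.6,-201,9,.134
```

```text
t 23.4 p [ 440.9 -199.7   99.9] phi 0.133 w 21.7 F [ 0.2 -0.2 -0.2] j [-0.55  0.46  1.82  0.    0.86  0.89] tilt [-0.  0. -1.]
440.6,-201,9,.134 -> [-0.05, 0.12, 9.09] -0.0
```

View pics/w15.png

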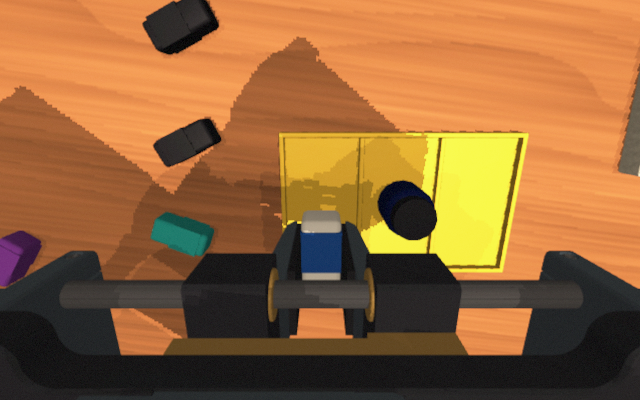

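Request:
drive_tool:
  steps:
    - [1.8,0,0,4,0]
    - [1.8,0,0,7.5,0]
    - [1.8,0,0,8.7,0]
    - [1.8,0,0,9.1,0]
    - [1.8,0,0,9.1,0]
    - [1.8,0,0,9.1,0]
    - [3,0,0,9.1,0]
    - [3,0,0,9.1,0]
    - [3,0,0,5,0]
    - [3,0,0,0,0]
    - [5,0,0,-4,0]
    - [5,0,0,-4,0]

```text
clock: 24.9
tool_pos: [442.0, -201.2, 142.7]
ee_rot: [0.002, 0.998, 0.066, 0.002]
wrist_force: [-0.1, 0.1, -0.9]
gripper_width: 47.2
```

```bash
python3 wr.py w16; python3 plan.py 672,-172,140,.2 672,-172,140,1.3
```

```text
t 24.95 p [ 441.2 -200.7  141.1] phi 0.132 w 49.6 F [-0.7 -0.2 -0.8] j [-0.55  0.39  1.78  0.    0.97  0.89] tilt [ 0.002 -0.001 -1.   ]
672,-172,140,.2 -> [23.26, 0.2, 0.16] -3.9
672,-172,140,1.3 -> [23.26, 0.2, 0.16] -66.9
```

View pics/w16.png

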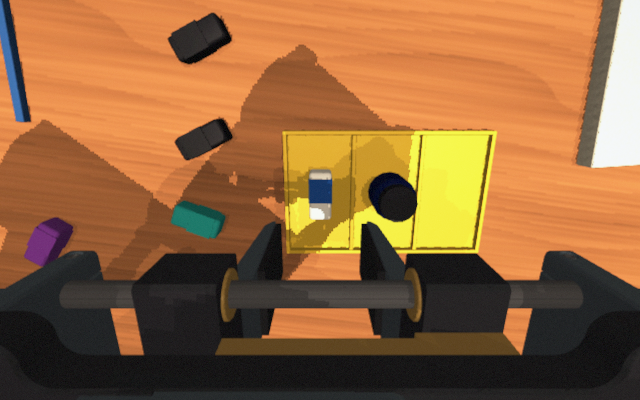

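```bash
python3 - <<'E'
import pickle
from h import *
d=pickle.load(open("pics/s12.pkl","rb"))
for q,z in(((269,305),22),((362,286),22),((240,266),36)): print(q,unproj(q,z,d).round(1))
E
python3 plan.py 672,-172,130,1.7
```

```text
(269, 305) [ 757.8 -144.5   22. ]
(362, 286) [781.8   6.8  22. ]
(240, 266) [ 675.5 -169.5   36. ]
t 24.95 p [ 441.2 -200.7  141.1] phi 0.132 w 49.6 F [-0.7 -0.2 -0.8] j [-0.55  0.39  1.78  0.    0.97  0.89] tilt [ 0.002 -0.001 -1.   ]
672,-172,130,1.7 -> [23.26, 0.19, 1.16] -89.8
```

Pen case edge is at x≥750, so there's room for the fingers (to about x=718).

Request:
drive_tool:
  steps:
    - [6.2,3,0,0,-10]
    - [6.2,6,0,0,-20]
    - [6.2,9,0,0,-30]
    - [6.2,12,0,0,-40]
    - [6.2,15,0.1,0,-50]
    - [6.2,18,0.1,0,-60]
    - [6.2,20.5,0.2,0,-70]
    - [6.2,22.5,0.2,0,-80]
    - [6.2,23.2,0.2,1.2,-89.8]
    - [6.2,23.2,0.2,1.2,-89.8]
    - [6.2,23.2,0.2,1.2,-89.8]
    - [6.2,23.2,0.2,1.2,-89.8]

```text
clock: 26.45
tool_pos: [670.6, -171.9, 128.1]
ee_rot: [0.0, 0.661, 0.75, 0.0]
wrist_force: [0.4, 0.3, -0.4]
gripper_width: 61.6
```

```bash
python3 wr.py w17; python3 plan.py 672,-172,130,1.7
```

```text
t 26.5 p [ 670.7 -171.9  128.2] phi 1.697 w 61.9 F [-0.4 -0.1 -0.4] j [-0.34  0.67  1.26 -0.    1.22 -0.46] tilt [ 0. -0. -1.]
672,-172,130,1.7 -> [-0.02, 0.13, -0.18] -0.1
```

View pics/w17.png

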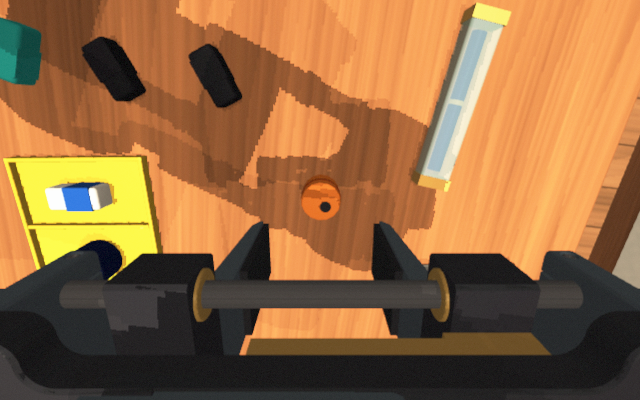

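```bash
python3 - <<'E'
import pickle
from h import *
d=pickle.load(open("pics/w17.pkl","rb"))
for q,z in(((321,202),36),): print(q,unproj(q,z,d).round(1))
E
python3 plan.py 671.5,-170.5,8,1.7
```

```text
(321, 202) [ 669.2 -170.5   36. ]
t 26.5 p [ 670.7 -171.9  128.2] phi 1.697 w 61.9 F [-0.4 -0.1 -0.4] j [-0.34  0.67  1.26 -0.    1.22 -0.46] tilt [ 0. -0. -1.]
671.5,-170.5,8,1.7 -> [0.13, 0.1, 12.02] -0.1
```

Request:
drive_tool:
  steps:
    - [6.2,0.1,0,5,0]
    - [6.2,0.1,0,8.5,0]
    - [6.2,0.1,0,11,0]
    - [6.2,0.1,0,12,0]
    - [6.2,0.1,0,12,0]
    - [6.2,0.1,0,12,0]
    - [3,0.1,0,12,0]
    - [3,0.1,0,12,0]
    - [3,0.1,0,12,0]
    - [3,0.1,0,12,0]
    - [3,0.1,0,12,0]

```text
clock: 27.88
tool_pos: [670.8, -170.8, 8.2]
ee_rot: [0.0, 0.66, 0.751, 0.0]
wrist_force: [-1.1, 1.2, 5.9]
gripper_width: 35.4
```

```bash
python3 wr.py w18; python3 plan.py  459,-336,110,1.705
```

```text
t 27.93 p [ 670.8 -170.8    8.2] phi 1.699 w 35.2 F [-0.6  0.2  5.8] j [-0.34  0.81  1.34  0.    0.99 -0.46] tilt [ 0. -0. -1.]
459,-336,110,1.705 -> [-13.67, -23.13, -10.19] -0.3
```

View pics/w18.png

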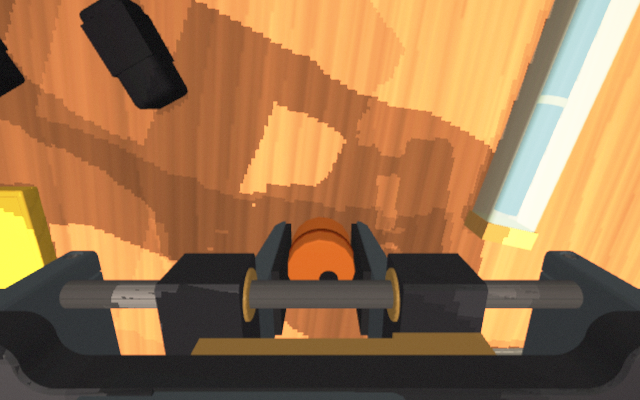

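Request:
drive_tool:
  steps:
    - [3,0,0,-4,0]
    - [3,0,0,-9.5,0]
    - [3,-2.3,-4,-10.2,0]
    - [3,-4.7,-8,-10.2,0]
    - [3,-7.1,-12,-10.2,0]
    - [3,-9.5,-16,-10.2,0]
    - [3,-11.8,-20,-10.2,0]
    - [3,-13.6,-23,-10.2,0]
    - [3,-13.7,-23.1,-10.2,0]
    - [3,-13.7,-23.1,-10.2,0]
    - [3,-13.7,-23.1,-10.2,0]

```text
clock: 29.3
tool_pos: [459.9, -335.7, 109.8]
ee_rot: [0.0, 0.66, 0.751, 0.0]
wrist_force: [0.1, -0.3, -0.4]
gripper_width: 35.3
```

```bash
python3 wr.py w19; python3 plan.py  459,-336,11.5,1.705
```

```text
t 29.35 p [ 459.9 -335.7  109.8] phi 1.701 w 35.2 F [0.8 0.1 0.2] j [-0.74  0.54  1.6   0.    1.   -0.87] tilt [ 0.  0. -1.]
459,-336,11.5,1.705 -> [-0.02, -0.09, 9.83] -0.3
```

View pics/w19.png

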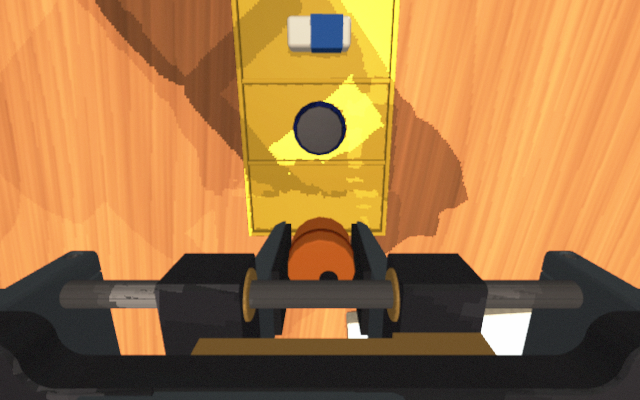

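Run:
```python
import pickle
from h import *
d=pickle.load(open("pics/w19.pkl","rb"))
for q in((318,83),(318,161),(318,235)): print(q,unproj(q,10,d).round(1))
```

```text
(318, 83) [ 443.2 -235.5   10. ]
(318, 161) [ 451.4 -299.5   10. ]
(318, 235) [ 460.3 -369.5   10. ]
```

Request:
drive_tool:
  steps:
    - [3,0.1,0,4,0]
    - [3,0.1,0,7.5,0]
    - [3,0.1,0,9.2,0]
    - [3,0.1,0,9.7,0]
    - [3,0.1,0,9.8,0]
    - [3,0.1,0,9.8,0]
    - [3,0.1,0,9.8,0]
    - [5.5,0.1,0,9.8,0]
    - [5.5,0.1,0,9.8,0]
    - [5.5,0.1,0,6,0]
    - [5.5,0.1,0,1,0]
    - [5.5,0.1,0,-4,0]

```text
clock: 30.85
tool_pos: [458.8, -335.1, 151.4]
ee_rot: [-0.0, 0.66, 0.751, 0.0]
wrist_force: [1.0, 0.3, -0.3]
gripper_width: 54.9
```

```bash
python3 wr.py w20;python3 wr.py s20 scene; python3 wr.py t20 side; python3 plan.py
python3 - <<'E'
import cv2
a=cv2.imread("pics/s20.png")[110:330,100:450]; cv2.imwrite("pics/s20c.png",cv2.resize(a,None,fx=2.2,fy=2.2,interpolation=cv2.INTER_CUBIC))
a=cv2.imread("pics/t20.png")[130:370,190:500]; cv2.imwrite("pics/t20c.png",cv2.resize(a,None,fx=2.4,fy=2.4,interpolation=cv2.INTER_CUBIC))
E
```

```text
t 31.0 p [ 460.2 -336.3  152.5] phi 1.699 w 54.7 F [ 0.6  0.6 -0.8] j [-0.74  0.48  1.56  0.    1.09 -0.86] tilt [ 0.004 -0.003 -1.   ]
```

View pics/w20.png

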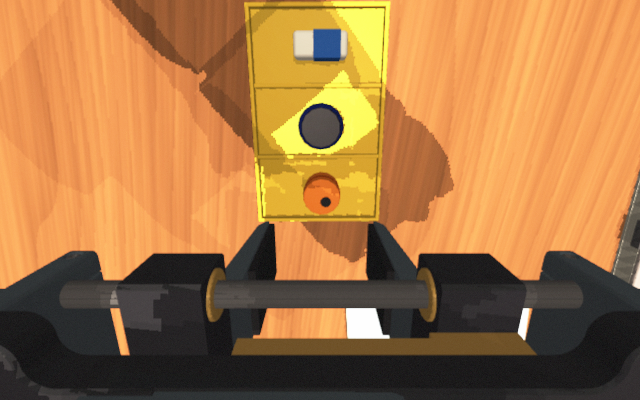

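View pics/s20c.png

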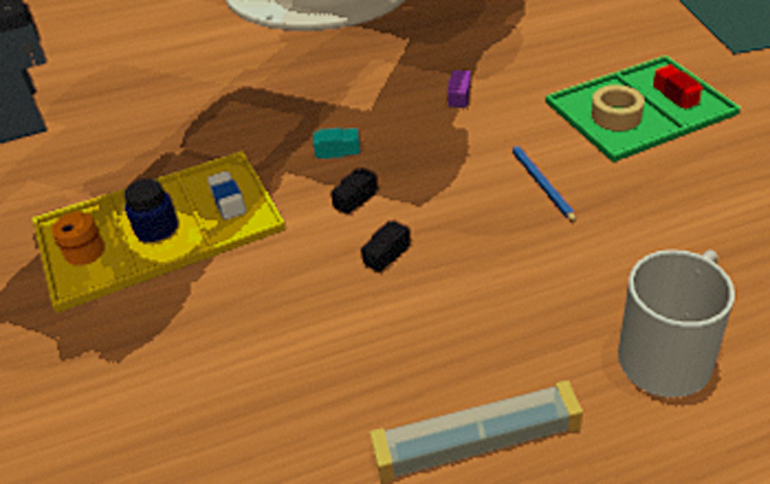

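View pics/t20c.png

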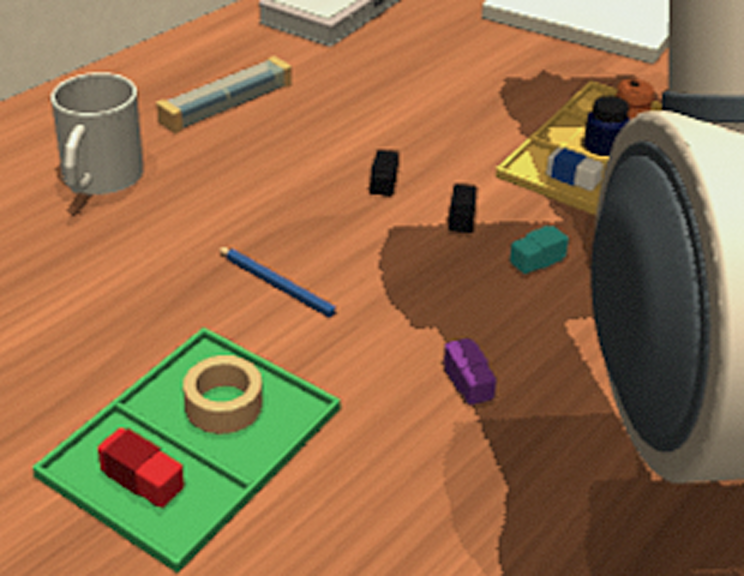

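Request:
drive_tool:
  steps:
    - [5.5,0,0,-1,0]
    - [5.5,0,0,-1,0]
    - [5.5,0,0,-1,0]
    - [5.5,0,0,-1,0]

```text
clock: 31.5
tool_pos: [458.9, -335.1, 159.3]
ee_rot: [-0.001, 0.66, 0.751, 0.0]
wrist_force: [0.4, 0.3, -0.4]
gripper_width: 55.0
```

```bash
python3 -c "
from bench import env,telemetry
print(telemetry.observe()['wrist_force']); print(env.job_done())"
```

```text
[ 0.41097935  0.33512759 -0.35199596]
the job is handed in; nothing more can be done
None
```

I placed all five things in the order asked and handed the job in at about 31.5 s; it reports no verdict.

- **Green tray:** the red eraser lies flat in the narrow compartment and the tape roll lies flat in the wide one.
- **Yellow tray:** the ink jar stands upright in the middle. The white eraser lies flat in the outer compartment nearer the middle of the bench, and the sharpener stands upright in the other outer one.

**Last checks:** the final scene, side and wrist pictures show everything inside its compartment. The mug, the pen case and the other small things were not touched. The gripper was open and about 150 mm up, and the wrist force readings were near zero at the end and under 7 N whenever I read them.

**Disagreements:** the cameras differed by a few millimetres, at most about 6 mm on where the yellow tray lies. I used averages, and the clearances in the compartments covered it. In the final side picture the arm hides part of the yellow tray, so the sharpener was checked mainly in the scene and wrist pictures.

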